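# Function-test a proximity sensor and acknowledge

## Task

Test the thick round proximity sensor: point at its upturned face with the fingertips from about a centimetre above, without touching the sensor, and stay there for two seconds. Then acknowledge the test by pressing the small flat pushbutton on the control box all the way in and letting it come back out. Do not set off the other two sensors or press the mushroom stop button, and leave everything else standing where it is.

Things in the scene. Friction and masses are not known exactly. Their poses are not given: they have to be found in the camera images.
- thick: the thick round proximity sensor, to be tested: a loose upright threaded metal barrel 30 mm in diameter with a flat grey end face looking up, 100 mm above the table, held in a 44 mm square clamp block on a 60 x 60 x 12 mm aluminium foot (0.6 kg in all). A hexagonal nut about 42 mm across sits at the barrel's foot, 38 to 44 mm up. Origin: centre of the foot's underside; z up. It senses a fingertip held over its face with a gap of up to about 20 mm
- thick_face (a point): centre of the thick sensor's end face, on top, 100 mm above the table
- thin: the thin round proximity sensor: same kind of stand, barrel 18 mm in diameter, face 95 mm above the table, loose (0.5 kg). Origin: centre of the foot's underside. Not to be set off: no fingertips held or passed low (within about 25 mm) over its face
- thin_face (a point): centre of the thin sensor's end face, on top, 95 mm above the table
- square: the square-headed proximity sensor: same kind of stand, a 40 x 40 mm grey head with its flat face up, 89 mm above the table, loose (0.5 kg). Origin: centre of the foot's underside. Not to be set off either
- square_face (a point): centre of the square sensor's top face, 89 mm above the table
- panel: fixed control box lying on the table, 90 mm (its x) x 180 mm (its y) x 58 mm high, grey with an aluminium top plate. On top: the small flat pushbutton 45 mm from the centre towards its +y end (the end with a short black cable gland), the mushroom stop 45 mm towards its -y end, a small pilot lamp between them. Origin: centre of its underside; turned about the vertical
- ack_top (a point): centre of the top of the flat black pushbutton (28 mm in diameter, in a round metal housing), to be pressed straight down; the point moves down with the button
- ack (a joint): travel of the flat pushbutton in m: 0 out, 0.006 fully pressed (about 5 N); springs back
- stop (a joint): travel of the mushroom stop in m: 0 out, 0.006 fully pressed (about 12 N); springs back; not to be pressed
- stop_top (a point): centre of the top of the black mushroom stop: head 40 mm in diameter, 96 mm above the table
- jar: closed clear jar, 48 mm in diameter, 65 mm high, standing loose among the sensors; origin under its centre; leave alone
- contactor: loose contactor, grey and white, 75 x 45 x 82 mm high; origin under its centre; leave alone
- breaker: loose miniature circuit breaker lying on its side, 85 x 77 x 18 mm high; origin near its lower edge on the table, its body reaches 68 mm (with toggle 77 mm) to its -y; leave alone
- relay: loose plug-in relay on its socket, 45 x 40 x 57 mm high; origin under its centre; leave alone
- driver: loose screwdriver lying on the table near the robot; leave alone
- mouse: computer mouse, 100 x 60 x 31 mm; origin under its centre; leave alone
- mug: white mug, 80 mm in diameter, 90 mm high; origin under its centre; leave alone
Things that resemble listed ones, but are neither listed nor needed, are in the scene too. What is shaped like the thick but orange or yellow is not meant. What is shaped like the panel but blue is not meant.

How it is judged (in metres and radians):
On the way, in this order (a step that is already met when the one before it is completed fails the run):
1. the fingertips dwell just above the centre of the thick sensor's face for 1.5 s (horizontal distance between the grasp point and thick_face below 0.015 m and z of the grasp point in the frame of thick_face between 0.012 and 0.052 m), for 1.5 s.
2. the flat pushbutton is pressed fully in (value of joint ack above 0.0045 m), for 0.1 s.
At the end, for the whole second after the job is handed in: the flat pushbutton and the mushroom stop are both out (within 1.5 mm), the three sensors stand upright and at rest within 8 mm of where they began, and every bystander lies within 20 mm of where it began (value of joint each of ack, stop below 0.0015 m and distance of each of thick, thin, square from where it was at the start of the episode below 0.008 m and angle between each of thick, thin, square's own z axis and vertical below 0.1 rad and linear speed of each of thick, thin, square below 0.02 m/s and distance of each of jar, contactor, breaker, relay, driver, mouse, mug from where it was at the start of the episode below 0.02 m); the robot touches nothing.
It fails at once if the robot touches the thick sensor (contact force between any of the fingers, the arm and thick above 0.3 N).
It fails at once if a sensor is moved, lifted or tipped (8 mm) (distance of any of thick, thin, square from where it was at the start of the episode above 0.008 m).
It fails at once if one of the other two sensors is set off by the fingertips low over its face ((horizontal distance between the grasp point and thin_face below 0.015 m and z of the grasp point in the frame of thin_face between 0.012 and 0.04 m) or (horizontal distance between the grasp point and square_face below 0.02 m and z of the grasp point in the frame of square_face between 0.012 and 0.04 m)).
It fails at once if the mushroom stop is pressed (2 mm) (value of joint stop above 0.002 m).
It fails at once if a bystander is lifted or moved by 20 mm (distance of any of jar, contactor, breaker, relay, driver, mouse, mug from where it was at the start of the episode above 0.02 m).
It also fails if it takes over 45 s, if anything falls off the work surface, if the arm or the gripper's body presses on something with over 40 N, if the wrist force passes 120 N, or if a joint passes its speed limit or range.

## Robot

A 6-joint arm with a two-finger parallel gripper is mounted at the origin on the work surface. World frame = base frame: x ahead of the robot, y to its left, z up, the work surface at z = 0. Lengths are in m, angles in degrees, forces in N, time in s.
With the tool pointing down it reaches from about 0.4 to 0.825 m from the base axis. Payload 7 kg.
Tool frame: the origin (TCP) lies midway between the tips of the shut fingers; the grasp point (between the pads) lies 19 mm behind it; z points along the fingers, y is the line along which they close (so a half turn about z gives the same grasp; the last joint's range is limited). The gripper opens to 88 mm and grips with 3 to 60 N. Pads are 19 mm wide; open, the fingers measure 130 mm over their backs; the gripper's body (78 mm by 193 mm) begins 47 mm behind the grasp point.
Start: joints at [-60.327, 20.546, 0.682, 0, -70.136, -16.507], TCP at [0.154, -0.657, 0.227] pointing down, gripper open.
Joint ranges: [-176.03, 176.03], [-82.01, 121.73], [-58.28, 71.71], [-173.87, 95.51], [-174.79, -0.11], [-173.66, 173.66]. Speed limits (degrees/s): [136.94, 136.94, 172.46, 180, 180, 180].

## Interface

Orientations are given as [roll, pitch, yaw] about the fixed x, y, z axes, in that order (R = Rz(yaw) Ry(pitch) Rx(roll)).
In Python, from plant import * gives the robot as it stands.
- The arm moves only by the tool move_arm, never from a script. Its argument "commands" is a list of rows, each a list of 7 numbers: the shift along the world's x, y, z in mm, then the turn, a rotation vector about the world's x, y, z in degrees, then the opening in per cent of the stroke, from 0 (shut) to 100 (fully open). In form: [[x, y, z, rx, ry, rz, fingers], ...]. A call has 1 to 20 rows; each row shifts and turns the commanded pose from where the row before left it; what a row does not reach is not made up. A row lasts 1/10 s, in which the tool goes at most 50 mm and 8.59 degrees, less where a joint would pass 70% of its speed; a pose out of reach is approached as far as the arm can. A call with a gripper value outside its range is refused whole. The fingers move at their own pace and stop on an object; "squeeze" is the grip in N (left out, the last holds). Time passes only in rows, so rows that do not move let the fingers close. It gives the time, the measured TCP pose, the force and the opening at its end, in the units of the state.
- get_state(): the state, without advancing time (a new reading comes with each control period).
- capture(name): name is "scene" or "top" or "wrist"; returns a dict with "frame" (420x560x3 uint8, blue, green, red), "camera_matrix" (3x3 intrinsics, pixels), "world_to_cam" (4x4, takes a point from world to camera coordinates); the wrist camera has in their place "tool_from_camera" (4x4, takes a point from camera to tool coordinates, whose origin is the TCP and whose axes are the flange's). Camera axes: x right, y up, looking along -z (the intrinsics and any distortion apply to the point x, -y, -z); pixel columns grow to the right and rows downward; lengths in m; the calibration is good to about 2 mm. The wrist camera is an equidistant fisheye: a pixel r from the principal point sees the ray r / f radians off the axis. A picture is of the moment at which its call begins: read the wrist's pose just before it. There is no depth.
- close_job(): hands the job in, once; it reports no verdict.
The state is a dict: "time_s": time; "joints": joint angles; "qd": joint speeds; "joint_torque": joint torques, N m; "tcp_pos": TCP position; "eef_rot": TCP orientation; "contact_force": force on the tool from outside, world axes, zero at the start; "moment": the same for the moment, N m; "gripper_width": finger opening in m.
Only numpy, scipy, OpenCV 4.12 (cv2) and the standard library are available. Lean on these libraries where they do the work, as an engineer would, in place of code of your own. Each camera call takes 0.05 s, during which the arm holds its last target. There are 200 camera calls.

## Working session

There is one attempt and no reset: what is moved stays moved. The work goes in short steps, Python scripts to look and compute and a tool call to move; the robot and the scene stay as the last step left them, time stands still between calls to the robot, and variables do not carry over. Pictures are saved under pics/ and viewed, on a budget of 10 in all, crops included, one or two more only if the job needs it, and the job is handed in when it is done.

Besides the shell and the picture viewer there is one more tool, called after "Call:" as name(argument=value, ...), one argument or row to a line, values as JSON. move_arm: Moves the arm, as the interface text tells. Its arguments: {"type":"object","properties":{"commands":{"type":"array"},"squeeze":{"type":"number"}},"required":["commands"]}

```bash
mkdir -p pics; cat > h.py <<'E'
from plant import *
import numpy as np, cv2, pickle
def snap(n,tag):
    s=get_state(); c=capture(n); c['state']=s
    cv2.imwrite(f'pics/{tag}.png',c['frame']); pickle.dump(c,open(f'pics/{tag}.pkl','wb')); return c
def ray(c,u,v):
    K=c['camera_matrix'];W=np.linalg.inv(c['world_to_cam'])
    d=np.array([(u-K[0,2])/K[0,0],-(v-K[1,2])/K[1,1],-1.]); return W[:3,3],W[:3,:3]@d
def onz(c,u,v,z):
    o,d=ray(c,u,v); return o+d*(z-o[2])/d[2]
def proj(c,p):
    K=c['camera_matrix'];q=c['world_to_cam']@np.r_[p,1]; return K[0,0]*q[0]/-q[2]+K[0,2],K[1,1]*-q[1]/-q[2]+K[1,2]
def tri(c1,a,c2,b):
    o1,d1=ray(c1,*a);o2,d2=ray(c2,*b)
    t=np.linalg.lstsq(np.c_[d1,-d2],o2-o1,rcond=None)[0]
    p,q=o1+t[0]*d1,o2+t[1]*d2; return (p+q)/2,np.linalg.norm(p-q)
E
python3 - <<'E'
from h import *
print(get_state())
for n in('scene','top'):
    c=snap(n,n); print(c['camera_matrix'],c['world_to_cam'],[k for k in c])
a,b=[cv2.imread(f'pics/{n}.png') for n in('scene','top')]
cv2.imwrite('pics/top_b.png',cv2.resize(b,(800,600),interpolation=cv2.INTER_CUBIC))
cv2.imwrite('pics/scene_b.png',cv2.resize(a,(800,600),interpolation=cv2.INTER_CUBIC))
E
```

```text
{'time_s': 0.0, 'joints': array([-6.03270546e+01,  2.05900812e+01,  6.34522247e-01, -1.75673028e-02,
       -7.01350801e+01, -1.65078369e+01]), 'qd': array([-0.09193539, -0.08455582,  0.10225349,  0.03203951, -0.04619378,
       -0.07551373]), 'joint_torque': array([ 1.02368849e-03, -5.82727182e+01,  2.93052775e+01,  6.99730530e+00,
        6.86197905e-03, -2.02287520e-04]), 'tcp_pos': array([ 0.15360245, -0.65680606,  0.22565167]), 'eef_rot': array([ 1.79908404e+02, -9.92310951e-03, -1.66840866e+02]), 'contact_force': array([ 0.16289739, -0.29173708,  0.76808242]), 'moment': array([ 0.03218012, -0.02657425,  0.0055717 ]), 'gripper_width': 0.08781134618602182}
[[442.61431636   0.         273.26707818]
 [  0.         442.61431636 205.85883181]
 [  0.           0.           1.        ]] [[ 0.54926926  0.8354941   0.01590234 -0.32251179]
 [-0.59613934  0.37843544  0.70809922  0.19750968]
 [ 0.58559472 -0.39841715  0.70593385 -1.41907148]
 [ 0.          0.          0.          1.        ]] ['frame', 'camera_matrix', 'world_to_cam', 'state']
[[537.80387364   0.         279.06260568]
 [  0.         537.80387364 207.69664653]
 [  0.           0.           1.        ]] [[-0.00416244 -0.99997101  0.00637643  0.02492285]
 [ 0.99753475 -0.00370545  0.07007627 -0.4949923 ]
 [-0.07005061  0.0066524   0.99752126 -1.56628767]
 [ 0.          0.          0.          1.        ]] ['frame', 'camera_matrix', 'world_to_cam', 'state']
```

View pics/top_b.png

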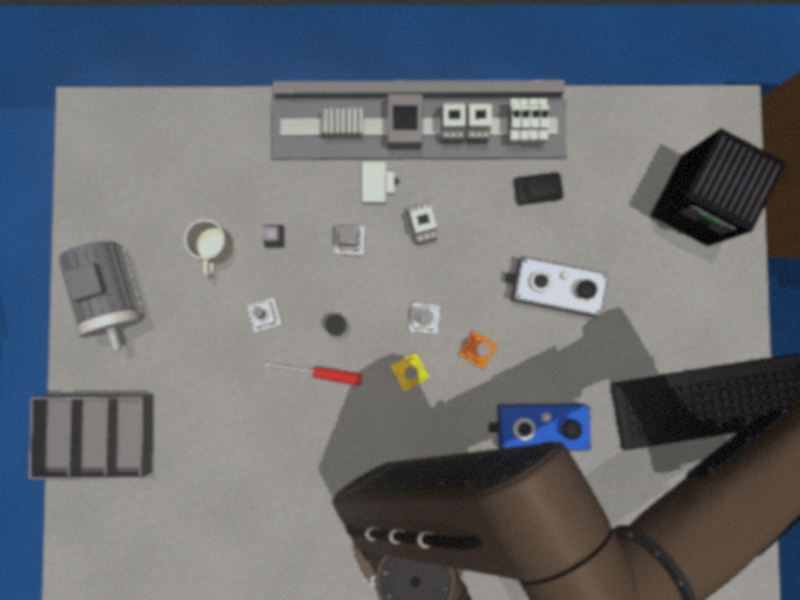

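View pics/scene_b.png

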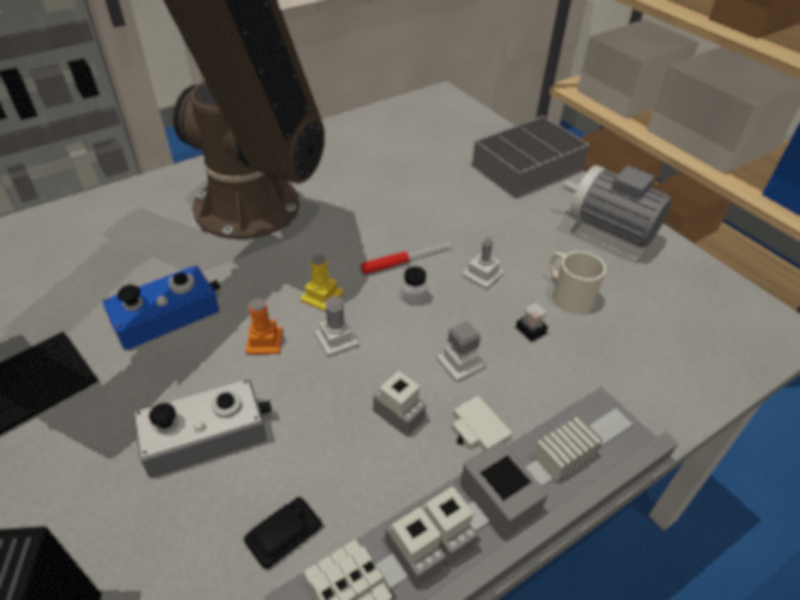

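The top view shows the thick sensor at about (424,312), the grey panel with its ack button at (540,281) and stop at (585,289), the thin sensor at (262,313) and the square one at (347,234). In the scene view the thick face is at about (335,304) and the ack button at (227,402). The orange, yellow and blue look-alikes are separate objects. Next I'll triangulate these points and enlarge both targets.

```bash
python3 - <<'E'
from h import *
s,t=[pickle.load(open(f'pics/{n}.pkl','rb')) for n in('scene','top')]
k=.7
for n,a,b in [('thick',(424,312),(335,304)),('ack',(540,281),(227,402)),('stop',(585,289),(163,414)),('thin',(262,313),(487,243)),('square',(347,234),(463,335)),('jar',(335,324),(415,274))]:
    print(n,tri(t,(a[0]*k,a[1]*k),s,(b[0]*k,b[1]*k)))
def crop(c,u,v,w=26):
    im=c['frame'][int(v)-w:int(v)+w,int(u)-w:int(u)+w]; return cv2.resize(im,(400,300) if 0 else (300,300),interpolation=cv2.INTER_CUBIC),(int(u)-w,int(v)-w)
o=[]
for c,u,v in((t,297,218),(t,378,197),(s,234,215),(s,160,281)):
    im,off=crop(c,u,v);print(off);o.append(im)
cv2.imwrite('pics/crops.png',np.vstack([np.hstack(o[:2]),np.hstack(o[2:])]))
E
```

```text
thick (array([ 0.45847759, -0.02739691,  0.09811543]), np.float64(0.0034704998456270464))
ack (array([ 0.52258065, -0.25838227,  0.06688312]), np.float64(0.00287872454530036))
stop (array([ 0.50437893, -0.3460835 ,  0.08221229]), np.float64(0.0006088812987251328))
thin (array([0.46174746, 0.29546078, 0.08881172]), np.float64(0.009006665276018644))
square (array([0.61621295, 0.12524939, 0.07665256]), np.float64(0.0015312485382608003))
jar (array([0.43809617, 0.1510907 , 0.06199007]), np.float64(0.0011207561803437086))
(271, 192)
(352, 171)
(208, 189)
(134, 255)
```

View pics/crops.png

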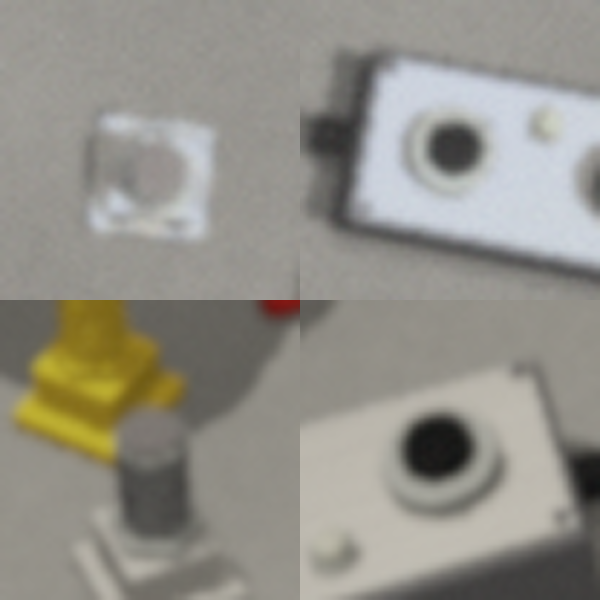

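The crops show the thick face as a grey disc at (157,175) in the top view and (153,438) in the scene view. The black ack cap is at (455,149) and (437,446).

```bash
python3 - <<'E'
from h import *
s,t=[pickle.load(open(f'pics/{n}.pkl','rb')) for n in('scene','top')]
print('thick',tri(t,(297.8,221.9),s,(234.2,212.6)),onz(t,297.8,221.9,.1),onz(s,234.2,212.6,.1))
p,e=tri(t,(378.5,196.5),s,(157.4,279.9));print('ack',p,e)
for z in(.066,.072,.078,.084):print(z,onz(t,378.5,196.5,z),onz(s,157.4,279.9,z))
E
```

```text
thick (array([ 0.45044149, -0.02760337,  0.09173542]), np.float64(0.0028255903965258367)) [ 0.44941943 -0.02850942  0.1       ] [ 0.45831689 -0.03003619  0.1       ]
ack [ 0.52225308 -0.25955289  0.07303008] 0.0009501158974422876
0.066 [ 0.52272419 -0.26135785  0.066     ] [ 0.51713423 -0.25813727  0.066     ]
0.072 [ 0.52218112 -0.26020222  0.072     ] [ 0.52169396 -0.25898017  0.072     ]
0.078 [ 0.52163805 -0.25904659  0.078     ] [ 0.52625368 -0.25982307  0.078     ]
0.084 [ 0.52109497 -0.25789096  0.084     ] [ 0.5308134  -0.26066597  0.084     ]
```

Call:
move_arm(
  commands=[
    [25, 26, 0, 0, 0, 0, 0],
    [25, 26, 0, 0, 0, 0, 0],
    [25, 26, 0, 0, 0, 0, 0],
    [25, 26, 0, 0, 0, 0, 0],
    [25, 26, 0, 0, 0, 0, 0],
    [25, 26, 0, 0, 0, 0, 0],
    [25, 26, 0, 0, 0, 0, 0],
    [25, 26, 0, 0, 0, 0, 0],
    [25, 26, 0, 0, 0, 0, 0],
    [25, 26, 0, 0, 0, 0, 0],
    [25, 26, 0, 0, 0, 0, 0],
    [25, 26, 0, 0, 0, 0, 0],
  ],
)

```text
time_s: 1.3
tcp_pos: [0.4544, -0.3439, 0.2263]
eef_rot: [180.0, -0.0, -166.8]
contact_force: [1.1, 0.1, 0.2]
gripper_width: 0.0014
```

Call:
move_arm(
  commands=[
    [0, 40, 0, 0, 0, 0, 0],
    [0, 40, 0, 0, 0, 0, 0],
    [0, 40, 0, 0, 0, 0, 0],
    [0, 40, 0, 0, 0, 0, 0],
    [0, 40, 0, 0, 0, 0, 0],
    [0, 40, 0, 0, 0, 0, 0],
    [0, 40, 0, 0, 0, 0, 0],
    [0, 36, 0, 0, 0, 0, 0],
    [0, 0, 0, 0, 0, 0, 0],
    [0, 0, 0, 0, 0, 0, 0],
    [0, 0, 0, 0, 0, 0, 0],
  ],
)

```text
time_s: 2.4
tcp_pos: [0.4536, -0.0296, 0.2264]
eef_rot: [-180.0, -0.0, -166.8]
contact_force: [0.1, 0.0, 0.2]
gripper_width: 0.0004
```

```bash
python3 - <<'E'
from h import *
c=snap('wrist','w1'); print(c['camera_matrix'],c['tool_from_camera'],c['state']['tcp_pos'],c['state']['eef_rot'],c['state']['gripper_width'])
E
```

```text
[[325.1922621    0.         274.10569608]
 [  0.         325.1922621  210.93487722]
 [  0.           0.           1.        ]] [[ 1.55524160e-03  9.57810370e-01  2.87396722e-01  7.72362253e-02]
 [ 9.99998786e-01 -1.51845100e-03 -3.50914210e-04  8.91602184e-04]
 [ 1.00288571e-04  2.87396919e-01 -9.57811569e-01 -1.57123657e-01]
 [ 0.00000000e+00  0.00000000e+00  0.00000000e+00  1.00000000e+00]] [ 0.45355796 -0.02964761  0.22640852] [-1.79996285e+02 -2.59426407e-02 -1.66839582e+02] 0.0003573550336511673
```

View pics/w1.png

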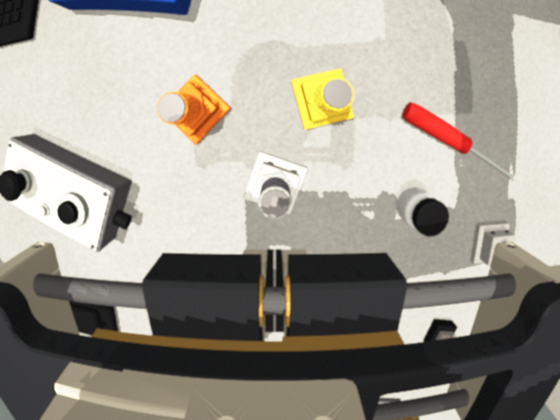

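The wrist view shows the thick sensor's face near (274,203) and the ack button near (70,211). I'll measure both with the fisheye model and enlarge the face.

```bash
cat >> h.py <<'E'
from scipy.spatial.transform import Rotation as R
def wray(c,u,v):
    K=c['camera_matrix'];x=(u-K[0,2])/K[0,0];y=(v-K[1,2])/K[1,1];r=np.hypot(x,y)
    d=np.array([np.sin(r)*x/r,-np.sin(r)*y/r,-np.cos(r)]);T=c['tool_from_camera'];s=c['state']
    M=R.from_euler('xyz',s['eef_rot'],degrees=True).as_matrix()
    return M@T[:3,3]+s['tcp_pos'],M@T[:3,:3]@d
def wonz(c,u,v,z):
    o,d=wray(c,u,v); return o+d*(z-o[2])/d[2]
def tri2(r1,r2):
    (o1,d1),(o2,d2)=r1,r2
    t=np.linalg.lstsq(np.c_[d1,-d2],o2-o1,rcond=None)[0]
    p,q=o1+t[0]*d1,o2+t[1]*d2; return (p+q)/2,np.linalg.norm(p-q)
E
python3 - <<'E'
from h import *
s,t,w=[pickle.load(open(f'pics/{n}.pkl','rb')) for n in('scene','top','w1')]
print('thick',wonz(w,274,203,.1),tri2(wray(w,274,203),ray(t,297.8,221.9)),tri2(wray(w,274,203),ray(s,234.2,212.6)))
print('ack',wonz(w,70,211,.073),tri2(wray(w,70,211),ray(t,378.5,196.5)),tri2(wray(w,70,211),ray(s,157.4,279.9)))
f=w['frame']
a=cv2.resize(f[165:235,240:310],(400,400),interpolation=cv2.INTER_CUBIC);b=cv2.resize(f[176:246,35:105],(400,400),interpolation=cv2.INTER_CUBIC)
cv2.imwrite('pics/w1c.png',np.hstack([a,b]))
E
```

```text
thick [ 0.45364402 -0.02872364  0.1       ] (array([ 0.44917612, -0.02877639,  0.1151774 ]), np.float64(0.0019742150611432806)) (array([ 0.45476523, -0.02835708,  0.09594581]), np.float64(0.00024227582400092556))
ack [ 0.52279088 -0.254042    0.073     ] (array([ 0.5243639 , -0.25999977,  0.06615122]), np.float64(0.004237464431325926)) (array([ 0.52274744, -0.25727653,  0.07130471]), np.float64(0.00423527765021769))
```

View pics/w1c.png

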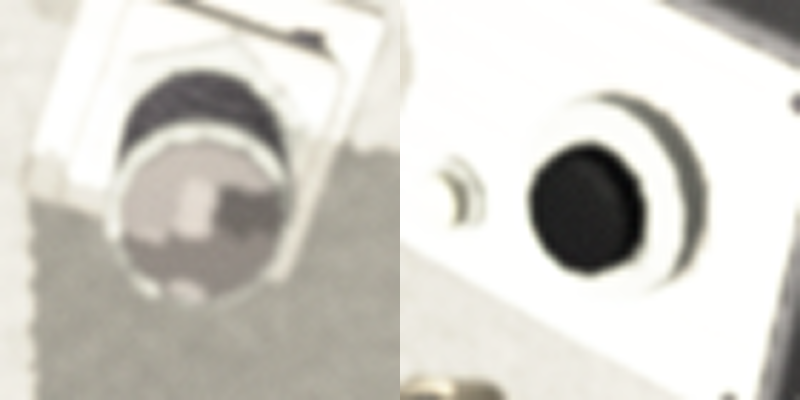

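The refined thick face is at (0.453,-0.029), with z between 0.096 and 0.115 depending on the camera pair, which brackets the stated 0.100. The tool is already above it, so I'll descend to TCP z ≈ 0.112 and dwell.

Call:
move_arm(
  commands=[
    [0, 0, -15, 0, 0, 0, 0],
    [0, 0, -20, 0, 0, 0, 0],
    [0, 0, -20, 0, 0, 0, 0],
    [0, 0, -15, 0, 0, 0, 0],
    [0, 0, -10, 0, 0, 0, 0],
    [0, 0, 0, 0, 0, 0, 0],
    [0, 0, 0, 0, 0, 0, 0],
  ],
)

```text
time_s: 3.15
tcp_pos: [0.454, -0.0297, 0.1469]
eef_rot: [-180.0, 0.0, -166.9]
contact_force: [-0.1, -0.7, 0.6]
gripper_width: 0.0003
```

```bash
python3 - <<'E'
from h import *
snap('wrist','w2');c=snap('scene','s2'); w=pickle.load(open('pics/w2.pkl','rb')); print(w['state']['tcp_pos'])
t=pickle.load(open('pics/top.pkl','rb'));w1=pickle.load(open('pics/w1.pkl','rb'));s=pickle.load(open('pics/scene.pkl','rb'))
for n,r in(('top',ray(t,378.5,196.5)),('scene',ray(s,157.4,279.9))): print('ack',n,tri2(wray(w1,66.1,211.4),r))
a=cv2.resize(w['frame'][150:290,200:340],(400,400),interpolation=cv2.INTER_CUBIC)
b=cv2.resize(c['frame'][160:260,185:285],(400,400),interpolation=cv2.INTER_CUBIC)
cv2.imwrite('pics/c2.png',np.hstack([a,b]))
E
```

```text
[ 0.45400868 -0.0296988   0.14691509]
ack top (array([ 0.52270938, -0.25889048,  0.07540202]), np.float64(0.0021238923081755598))
ack scene (array([ 0.52382869, -0.25911222,  0.07451588]), np.float64(0.0005888472285438687))
```

View pics/c2.png

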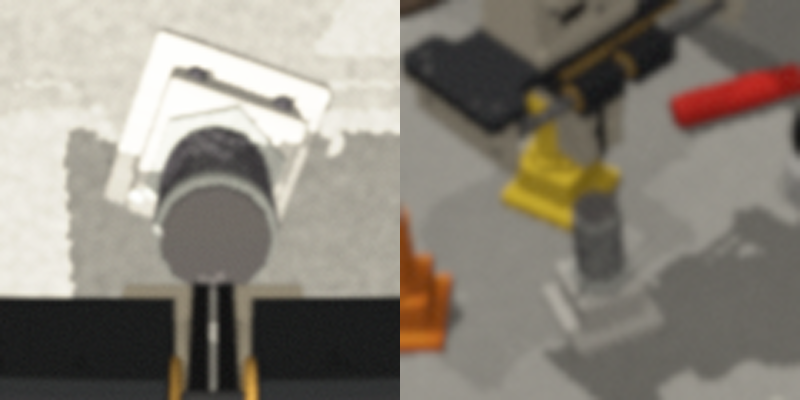

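The close view shows the shut fingers aligned with the face, whose centre is at crop (217,235), and clear of it. I'll check the height from the two wrist positions.

```bash
python3 - <<'E'
from h import *
w,w1,s=[pickle.load(open(f'pics/{n}.pkl','rb')) for n in('w2','w1','scene')]
b=wray(w,275.3,231.7)
print(wonz(w,275.3,231.7,.1),tri2(b,wray(w1,274.6,201.9)),tri2(b,ray(s,234.2,212.6)))
E
```

```text
[ 0.45213086 -0.02831405  0.1       ] (array([ 0.45338068, -0.02811613,  0.09660583]), np.float64(0.00021007864434844696)) (array([ 0.45394925, -0.02784138,  0.09498569]), np.float64(6.239675793379938e-05))
```

Call:
move_arm(
  commands=[
    [-1, 1, -12, 0, 0, 0, 0],
    [0, 0, -12, 0, 0, 0, 0],
    [0, 0, -8, 0, 0, 0, 0],
    [0, 0, -4, 0, 0, 0, 0],
    [0, 0, 0, 0, 0, 0, 0],
    [0, 0, 0, 0, 0, 0, 0],
    [0, 0, 0, 0, 0, 0, 0],
    [0, 0, 0, 0, 0, 0, 0],
    [0, 0, 0, 0, 0, 0, 0],
    [0, 0, 0, 0, 0, 0, 0],
    [0, 0, 0, 0, 0, 0, 0],
    [0, 0, 0, 0, 0, 0, 0],
    [0, 0, 0, 0, 0, 0, 0],
    [0, 0, 0, 0, 0, 0, 0],
    [0, 0, 0, 0, 0, 0, 0],
    [0, 0, 0, 0, 0, 0, 0],
    [0, 0, 0, 0, 0, 0, 0],
    [0, 0, 0, 0, 0, 0, 0],
    [0, 0, 0, 0, 0, 0, 0],
    [0, 0, 0, 0, 0, 0, 0],
  ],
)

```text
time_s: 5.25
tcp_pos: [0.4527, -0.0282, 0.1106]
eef_rot: [180.0, -0.0, -166.8]
contact_force: [0.2, -0.2, 0.1]
gripper_width: 0.0005
```

Call:
move_arm(
  commands=[
    [0, 0, 0, 0, 0, 0, 0],
    [0, 0, 0, 0, 0, 0, 0],
    [0, 0, 0, 0, 0, 0, 0],
    [0, 0, 0, 0, 0, 0, 0],
    [0, 0, 0, 0, 0, 0, 0],
    [0, 0, 0, 0, 0, 0, 0],
    [0, 0, 0, 0, 0, 0, 0],
    [0, 0, 0, 0, 0, 0, 0],
  ],
)

```text
time_s: 6.05
tcp_pos: [0.4527, -0.0282, 0.1106]
eef_rot: [-180.0, -0.0, -166.8]
contact_force: [0.1, 1.0, -0.2]
gripper_width: 0.0009
```

Dwell held for over 2 s with no contact. Now up and across to the ack button.

Call:
move_arm(
  commands=[
    [0, 0, 20, 0, 0, 0, 0],
    [0, 0, 30, 0, 0, 0, 0],
    [0, 0, 30, 0, 0, 0, 0],
    [0, 0, 0, 0, 0, 0, 0],
    [10, -33, 0, 0, 0, 0, 0],
    [10, -33, 0, 0, 0, 0, 0],
    [10, -33, 0, 0, 0, 0, 0],
    [10, -33, 0, 0, 0, 0, 0],
    [10, -33, 0, 0, 0, 0, 0],
    [10, -33, 0, 0, 0, 0, 0],
    [10, -33, 0, 0, 0, 0, 0],
    [0, 0, -20, 0, 0, 0, 0],
    [0, 0, -20, 0, 0, 0, 0],
    [0, 0, -20, 0, 0, 0, 0],
    [0, 0, 0, 0, 0, 0, 0],
    [0, 0, 0, 0, 0, 0, 0],
    [0, 0, 0, 0, 0, 0, 0],
  ],
)

```text
time_s: 7.75
tcp_pos: [0.5234, -0.2594, 0.1316]
eef_rot: [-180.0, 0.1, -166.8]
contact_force: [-0.2, 0.1, 1.0]
gripper_width: 0.0004
```

```bash
python3 - <<'E'
from h import *
w=snap('wrist','w3');print(w['state']['tcp_pos'],w['state']['contact_force'])
c=snap('scene','s3')
a=cv2.resize(w['frame'][150:290,200:340],(400,400),interpolation=cv2.INTER_CUBIC)
b=cv2.resize(c['frame'][220:320,105:205],(400,400),interpolation=cv2.INTER_CUBIC)
cv2.imwrite('pics/c3.png',np.hstack([a,b]))
E
```

```text
[ 0.52343688 -0.25938253  0.13163367] [-0.23217637  0.09831893  0.99974687]
```

View pics/c3.png

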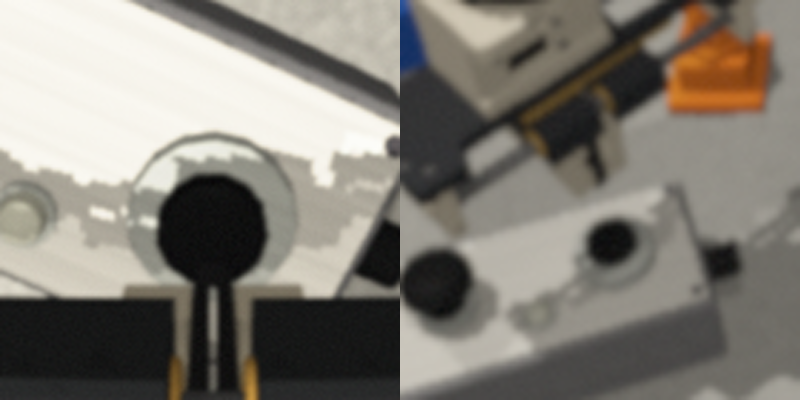

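The ack cap is right ahead of and under the fingertips, centred at crop (212,230).

```bash
python3 - <<'E'
from h import *
w,w1,s,t=[pickle.load(open(f'pics/{n}.pkl','rb')) for n in('w3','w1','scene','top')]
b=wray(w,273.9,230.2)
print(wonz(w,273.9,230.2,.075),tri2(b,wray(w1,66.1,211.4)),tri2(b,ray(s,157.4,279.9)),tri2(b,ray(t,378.5,196.5)))
E
```

```text
[ 0.52426983 -0.25836425  0.075     ] (array([ 0.52394216, -0.25841941,  0.07513566]), np.float64(0.0005306532360771275)) (array([ 0.52413982, -0.25890774,  0.07523576]), np.float64(0.0010459102187480738)) (array([ 0.52160156, -0.25864318,  0.08159151]), np.float64(0.0008001025270586206))
```

Call:
move_arm(
  commands=[
    [1, 1, -12, 0, 0, 0, 0],
    [0, 0, -15, 0, 0, 0, 0],
    [0, 0, -10, 0, 0, 0, 0],
    [0, 0, -8, 0, 0, 0, 0],
    [0, 0, -4, 0, 0, 0, 0],
    [0, 0, -2, 0, 0, 0, 0],
    [0, 0, 0, 0, 0, 0, 0],
    [0, 0, 0, 0, 0, 0, 0],
  ],
)

```text
time_s: 8.65
tcp_pos: [0.5239, -0.2583, 0.08]
eef_rot: [-180.0, 0.0, -166.8]
contact_force: [-0.7, 0.1, 2.3]
gripper_width: 0.0006
```

Call:
move_arm(
  commands=[
    [0, 0, -2, 0, 0, 0, 0],
    [0, 0, -2, 0, 0, 0, 0],
    [0, 0, -2, 0, 0, 0, 0],
    [0, 0, -1, 0, 0, 0, 0],
    [0, 0, 0, 0, 0, 0, 0],
    [0, 0, 0, 0, 0, 0, 0],
  ],
)

```text
time_s: 9.25
tcp_pos: [0.5242, -0.2584, 0.0741]
eef_rot: [-179.9, 0.1, -166.8]
contact_force: [-4.0, 2.9, 15.3]
gripper_width: 0.0003
```

15 N at z = 0.0741 suggests the button has bottomed out. To confirm it was travel and not the housing, I'll read the force in steps on the way up.

Call:
move_arm(
  commands=[
    [0, 0, 1.5, 0, 0, 0, 0],
    [0, 0, 0, 0, 0, 0, 0],
    [0, 0, 0, 0, 0, 0, 0],
  ],
)

```text
time_s: 9.55
tcp_pos: [0.5241, -0.2584, 0.0744]
eef_rot: [-180.0, 0.0, -166.8]
contact_force: [-1.4, 0.2, 4.8]
gripper_width: 0.0002
```

Call:
move_arm(
  commands=[
    [0, 0, 2, 0, 0, 0, 0],
    [0, 0, 0, 0, 0, 0, 0],
    [0, 0, 0, 0, 0, 0, 0],
  ],
)

```text
time_s: 9.85
tcp_pos: [0.5241, -0.2584, 0.0762]
eef_rot: [-180.0, 0.0, -166.8]
contact_force: [0.6, -1.5, 3.6]
gripper_width: 0.0005
```

Call:
move_arm(
  commands=[
    [0, 0, 2, 0, 0, 0, 0],
    [0, 0, 0, 0, 0, 0, 0],
    [0, 0, 0, 0, 0, 0, 0],
  ],
)

```text
time_s: 10.15
tcp_pos: [0.524, -0.2583, 0.0781]
eef_rot: [-180.0, 0.0, -166.8]
contact_force: [1.4, -0.9, 3.0]
gripper_width: 0.0
```

Call:
move_arm(
  commands=[
    [0, 0, 2, 0, 0, 0, 0],
    [0, 0, 0, 0, 0, 0, 0],
    [0, 0, 0, 0, 0, 0, 0],
  ],
)

```text
time_s: 10.45
tcp_pos: [0.5236, -0.2581, 0.08]
eef_rot: [180.0, -0.0, -166.8]
contact_force: [1.1, -0.2, 1.7]
gripper_width: 0.0005
```

The force falls smoothly from 4.8 N to 1.7 N over 6 mm and then hits a hard stop at 0.074. That is the button's spring pressed fully in. Retreat and check.

Call:
move_arm(
  commands=[
    [0, 0, 8, 0, 0, 0, 0],
    [0, 0, 20, 0, 0, 0, 0],
    [0, 0, 40, 0, 0, 0, 0],
    [0, 0, 45, 0, 0, 0, 0],
    [0, 0, 40, 0, 0, 0, 0],
    [0, 0, 0, 0, 0, 0, 0],
    [0, 0, 0, 0, 0, 0, 0],
    [0, 0, 0, 0, 0, 0, 0],
    [0, 0, 0, 0, 0, 0, 0],
  ],
)

```text
time_s: 11.35
tcp_pos: [0.5229, -0.258, 0.2317]
eef_rot: [179.9, -0.1, -166.8]
contact_force: [-0.2, 0.1, -0.2]
gripper_width: 0.0004
```

```bash
python3 - <<'E'
from h import *
c=snap('scene','s4');t=pickle.load(open('pics/scene.pkl','rb'));s=c['state'];print(s['time_s'],s['tcp_pos'],s['contact_force'])
cv2.imwrite('pics/s4b.png',cv2.resize(c['frame'],(800,600),interpolation=cv2.INTER_CUBIC))
E
```

```text
11.35 [ 0.52289353 -0.2580065   0.23171635] [-0.18371913  0.09451768 -0.18687883]
```

View pics/s4b.png

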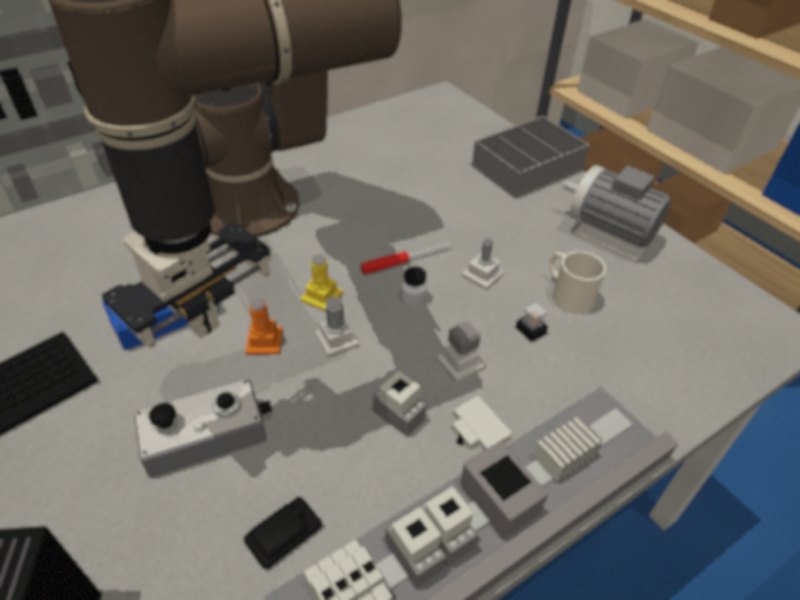

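The view shows everything where it began: thick (335,304), thin (487,243), square (463,335), ack (227,402). The tool is clear of everything, so I'm handing in.

```bash
python3 -c "
from plant import *
print(close_job())"
```

```text
the job is handed in; nothing more can be done
None
```

I tested the thick sensor and acknowledged it with the flat pushbutton, then handed the job in. `close_job()` gives no verdict, so what follows rests on my own checks.

- **Sensor test:** The shut fingertips hovered over the thick sensor's face for more than 2 s. They were about 11 mm above its stated 100 mm height, within about 2 mm of centre, and the force reading stayed within noise.
- **Pushbutton:** I pressed it to its hard stop, reaching 15 N at z = 0.074. On release the force fell smoothly from 4.8 N to 1.7 N over about 6 mm, as expected for a full press and return.
- **Last checks:** I finished about 11.4 s in with the tool clear at z = 0.23 and contact force near zero. The final picture, judged by eye, shows the three sensors, the stop button and the other objects where they began.

Two measurements disagreed:
- **Button height:** The cameras mostly put the button top at 0.075 m (one pair said 0.082), but contact showed it at about 0.080 m. I trusted the contact reading.
- **Thick face height:** Most camera pairs gave 92–97 mm, against the stated 100 mm. An early rough pair, one of them the top camera, gave 115 mm. I set the hover height from the stated 100 mm.

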